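Lock the resin vat and snap its cover on

ROBOT

A 7-joint arm with a two-finger parallel gripper is mounted at the origin on the work surface. World frame = base frame: x ahead of the robot, y to its left, z up, the work surface at z = 0. Lengths are in m, angles in rad, forces in N, time in s.
With the tool pointing down it reaches from about 0.4 to 0.85 m from the base axis. Payload 4.5 kg.
Tool frame: the origin (TCP) lies at the very end of the fingers, on their centre line; the grasp point (between the pads) lies 19 mm behind it; z points along the fingers, y is the line along which they close (so a half turn about z gives the same grasp; the last joint's range is limited). The gripper opens to 88 mm and grips with 3 to 60 N. Pads are 18 mm wide; open, the fingers measure 123 mm over their backs; the gripper's body (75 mm by 187 mm) begins 45 mm behind the grasp point.
Start: joints at [1.142, 0.689, -0.195, 1.565, 0.157, 0.902, -0.215], TCP at [0.279, -0.559, 0.239] pointing down, gripper open.
Joint ranges: [-3.01, 3.01], [-0.46, 2.08], [-1.47, 1.51], [0.13, 2.56], [-1, 4.14], [0.04, 2.09], [-2.66, 2.66]. Speed limits (rad/s): [2.57, 2.57, 3.14, 3.14, 3.14, 3.14, 3.14].

INTERFACE

Orientations are given as a unit quaternion [x, y, z, w].
In Python, from plant import r, eyes, nets gives the robot as it stands.
- The arm moves only by the shell command python3 -m pendant 'ROWS' [FORCE]. ROWS is JSON, a list of rows, each an object of numbers: "claw": the opening, from 0 (shut) to 1 (fully open); "dx", "dy", "dz": the shift along the world's x, y, z in mm; "twist": the turn about the world's z in rad. In form: [{"claw": .., "dx": .., "dy": .., "dz": .., "twist": ..}, ...]. A call has 1 to 8 rows; each row is the pose to reach, as a shift and turn from the pose commanded when the call began; what a row does not reach only later rows make up. A row lasts 1/10 s, in which the tool goes at most 50 mm and 8.59 degrees, less where a joint would pass 70% of its speed; a pose out of reach is approached as far as the arm can. A call with a gripper value outside its range is refused whole. The fingers move at their own pace and stop on an object; FORCE is the grip in N (left out, the last holds). Time passes only in rows, so rows that repeat a pose let the fingers close. It gives the time, the measured TCP pose, the force, the opening and the grip force at its end, in the units of the state.
- r.get_state(): the state, without advancing time (a new reading comes with each control period).
- eyes.snapshot(name): name is "scene" or "top" or "wrist"; returns (picture, depth): 480x640x3 uint8, blue, green, red; 480x640 float32, m along the optical axis (not along the pixel's ray), 0 where there is no reading.
- eyes.camera_info(name): a dict with "K" (3x3 intrinsics, pixels), "world_to_cam" (4x4, takes a point from world to camera coordinates); the wrist camera has in their place "T_tool_cam" (4x4, takes a point from camera to tool coordinates, whose origin is the TCP and whose axes are the flange's). Camera axes: x right, y down, z forward; pixel columns grow to the right and rows downward; lengths in m; the calibration is good to about 2 mm. A picture is of the moment at which its call begins: read the wrist's pose just before it. camera_info takes no time and is no camera call.
- r.finish_job(): hands the job in; it is judged then, once.
Trained networks look in the newest picture that a camera, given by its name, has taken for a name from the list of things; names that differ only in an ending like _2 or _b are one class to them, and where a whole thing is asked for, a point or a joint stands for the part that bears it (a point fixed in the world has none). Each returns a list of dicts, best first, with "confidence" (0 to 1); they miss things now and then, are a little off and sometimes report something else, mostly with a low value. They report only what shows in the picture. A call takes as long as a camera call. They do not tell look-alikes from the thing itself.
- nets.spot_in(camera, query): "box" ([left, top, width, height] as shares, 0 to 1, of the picture: columns of its width, rows of its height, round what is visible of it).
- nets.place_of(camera, query): "position" ([column, row] as shares, 0 to 1, of the picture: columns of its width, rows of its height: a listed point, or the origin of a listed thing).
The state is a dict: "clock": time; "q": joint angles; "qd": joint speeds; "joint_torque": joint torques, N m; "tool_pos": TCP position; "eef_rot": TCP orientation; "contact_force": force on the tool from outside, world axes, zero at the start; "moment": the same for the moment, N m; "opening": opening from 0.0 (shut) to 1.0 (fully open); "finger_force": force on a finger pad.
Only numpy, scipy, OpenCV 4.12 (cv2) and the standard library are available. Lean on these libraries where they do the work, as an engineer would, in place of code of your own. Each camera call takes 0.05 s, during which the arm holds its last target. There are 200 camera calls.

TASK

Lock the resin vat in the printer: turn the wing knob on the robot's side of the vat clockwise until it clicks over into its locked position. Then pick up the amber vat cover by its grip, set it on the vat and press it down until both steel side clips snap over its edge and it sits fully home, without forcing it. Finish with the hand still on the cover, pressing it down firmly, and leave the other things on the bench and the vat where they are.

Things in the scene. Friction and masses are not known exactly. Their poses are not given: they have to be found in the camera images.
- printer: open-frame resin printer, 300 x 310 mm, yellow deck 130 mm above the bench, Z column to 440 mm along its back. Origin on the bench under the vat's middle; x runs from the near wing knob to the far one, y to the front (the column stands at y -155 to -210 mm), z up. The far wing knob, at x +125 mm, is already locked and stays so.
- vat: black vat, 150 (x) x 110 (y) x 40 mm, open on top (mouth 138 x 98 mm), standing loose on the deck between dowels (1.5 mm play). Origin in the middle of its underside, axes as the printer's. A 40 mm wide steel spring clip stands at the middle of each long side (y +-62 mm), to 58 mm above the underside, its ramped nose pointing inward, its thumb tab outward to y +-76 mm.
- vat_knob (a joint): near wing knob, rad: about 0 unlocked, 1.4 locked (stops at both); grows as it turns clockwise seen from above. A spring plunger makes a detent: turning takes about 0.15 to 0.2 N m at first, the resistance vanishes at 0.7 rad, and past that the knob snaps on to 1.4 by itself if left free.
- knob_grip (a point): grip point on the near knob's upright axis (x -125 mm of the printer), 168 mm above the bench, 10 mm under the wing's top. The wing is a bar 50 mm long, 10 thick, 32 high; this point's x runs along it, y across. 22 mm below is a boss of 26 mm diameter; a claw under the marked end swings over the vat's foot when locked. The vat's wall is 50 mm from the axis.
- cover: amber cover, 110 to 200 g: plate 154 (x) x 114 (y) x 3 mm, under it a lip 14 mm deep, tapering from 134 x 94 to 128 x 88 mm. Lies upright on its lip; origin at the middle of the lip's foot. A half turn makes no difference. On the vat (x along x) it meets the clips at about 36 mm above the vat's underside; the push climbs to 10-20 N, drops suddenly, and the plate rests on the rim at 26 mm.
- cover_grip (a point): point to grip on the cover's black bar handle, on the cover's z axis, 40 mm above its origin and 23 mm above the plate. The bar is 60 mm long along the cover's x, 12 mm thick along y, and ends 9 mm above this point (32 mm above the plate).
- clip_front (a joint): spring clip on the vat's front (+y) side, rad: 0 upright (closed), about 0.1 pushed outward while the cover's edge passes; springs back to 0
- clip_rear (a joint): spring clip on the vat's rear (-y, column) side, same values
- mouse: black computer mouse, 105 x 60 x 32 mm, left alone
- scraper: scraper with an orange handle, 200 mm long, lying flat, left alone
- brown_jar: brown jar, 72 mm diameter, 110 mm high, origin under its middle, left alone
- platform: aluminium build platform with a round steel knob on top, 100 x 70 x 70 mm, left alone
- parts_tray: black tray of small printed parts, 150 x 200 x 18 mm, left alone
- rinse_cup: clear plastic cup, 68 mm diameter, 85 mm high, left alone
- screwdriver: screwdriver with a blue handle, 160 mm long, lying on the printer's deck between vat and column, left alone
Things that resemble listed ones, but are neither listed nor needed, are in the scene too. What is shaped like the vat but green is not meant.

How it is judged:
On the way, in this order (a step that is already met when the one before it is completed fails the run):
1. the near wing knob is turned past its click, into its locked position (value of joint vat_knob above 1.25 rad), for 0.2 s.
2. the cover is pressed home on the vat and both clips have snapped over it (z of cover in the frame of vat between 0.02 and 0.028 m and horizontal distance between cover and vat below 0.006 m and angle between the z axis of cover and the z axis of vat, either way round below 0.03 rad and value of joint each of clip_front, clip_rear below 0.03 rad), for 0.2 s.
At the end, for the whole second after the job is handed in: knob above 1.25 rad; vat within 10 mm of its place; cover on its rim (origin under 28 mm above the vat's underside, within 6 mm of centre, level to 0.03 rad), both clips closed; the fingers still on the cover, pressing it on the vat with more than 4.5 N (its own weight: under 2 N) (all of step 2 and value of joint vat_knob above 1.25 rad and angle between cover's own z axis and vertical below 0.1 rad and contact force between cover and vat above 4.5 N and contact force between the fingers and cover above 3 N and distance of vat from where it was at the start of the episode below 0.01 m); the arm keeps its last pose, push and grip.
It fails at once if the cover is forced onto the vat with more than 80 N (contact force between cover and vat above 80 N).
It fails at once if a bystander is moved more than 30 mm (distance of any of mouse, scraper, brown_jar, platform, parts_tray, rinse_cup, screwdriver from where it was at the start of the episode above 0.03 m).
It also fails if it takes over 58 s, if anything falls off the work surface, if the arm or the gripper's body presses on something with over 40 N, if the wrist force passes 120 N, or if a joint passes its speed limit or range.

## Working session

There is one attempt and no reset: what is moved stays moved. The work goes in short steps, Python scripts to look and compute and a shell command to move; the robot and the scene stay as the last step left them, time stands still between calls to the robot, and variables do not carry over. Pictures are saved under pics/ and viewed, at most 10 in all, crops included, and the job is handed in when it is done.

```bash
ls; mkdir -p pics; cat > h.py <<'E'
import numpy as np,cv2
from plant import r,eyes,nets
from scipy.spatial.transform import Rotation as R
def pose():
    s=r.get_state();T=np.eye(4);T[:3,:3]=R.from_quat(s["eef_rot"]).as_matrix();T[:3,3]=s["tool_pos"];return T
def camT(n,T=None):
    i=eyes.camera_info(n);K=np.array(i["K"])
    if n=="wrist": return K,(pose() if T is None else T)@np.array(i["T_tool_cam"])
    return K,np.linalg.inv(np.array(i["world_to_cam"]))
def ray(n,u,v,T=None):
    K,C=camT(n,T);d=C[:3,:3]@np.linalg.solve(K,[u,v,1.]);return C[:3,3],d
def at_z(n,u,v,z,T=None):
    o,d=ray(n,u,v,T);return o+d*(z-o[2])/d[2]
def cloud(n,D,T=None):
    K,C=camT(n,T);v,u=np.mgrid[:480,:640];P=np.stack([(u-K[0,2])/K[0,0]*D,(v-K[1,2])/K[1,1]*D,D],-1)
    return P@C[:3,:3].T+C[:3,3]
E
cat > a.py <<'E'
from h import *
s=r.get_state();print(s)
for n in ("scene","top"):
    p,D=eyes.snapshot(n);cv2.imwrite(f"pics/{n}0.png",p);np.save(f"{n}0.npy",D);P=cloud(n,D)
    for q in ["printer","vat","knob_grip","cover","cover_grip","brown_jar","rinse_cup","platform"]:
        for d in nets.place_of(n,q)[:3]:
            u,v=np.array(d["position"])*[640,480]
            print(n,q,round(d["confidence"],2),int(u),int(v),P[min(int(v),479),min(int(u),639)].round(3))
E
python3 a.py
```

```text
pics
{'clock': 0.0, 'q': array([ 1.14180419,  0.68997652, -0.19454782,  1.56631528,  0.15731378,
        0.90250131, -0.21510119]), 'qd': array([-1.49251792e-03,  7.60795543e-05, -3.31695975e-04,  5.61659080e-04,
        1.44085987e-03,  1.13165046e-03, -2.27232410e-03]), 'joint_torque': array([-5.48761400e-04, -5.27558613e+01, -1.26705252e+00, -1.53426933e+01,
       -5.26948844e-02,  6.55384065e-03,  1.42853837e-04]), 'tool_pos': array([ 0.27872335, -0.55871741,  0.23792321]), 'eef_rot': array([ 9.73333664e-01,  2.29392161e-01, -2.65168246e-04, -8.62757270e-04]), 'contact_force': array([-0.17549204,  0.40244651, -0.27699954]), 'moment': array([-0.04972013, -0.03350914, -0.00796167]), 'finger_force': 0.0, 'opening': 1.0042028199170858}
scene vat 0.98 234 246 [ 0.6   -0.184  0.13 ]
scene vat 0.65 237 218 [ 0.533 -0.191  0.162]
scene knob_grip 0.72 250 204 [ 0.485 -0.17   0.172]
scene knob_grip 0.32 347 358 [0.817 0.104 0.037]
scene knob_grip 0.24 174 218 [ 0.505 -0.365  0.125]
scene cover 0.91 421 271 [0.514 0.261 0.026]
scene cover_grip 0.59 422 256 [0.446 0.266 0.018]
scene cover_grip 0.54 245 203 [ 0.482 -0.183  0.171]
scene cover_grip 0.21 349 359 [0.819 0.108 0.037]
scene brown_jar 0.58 351 360 [0.818 0.112 0.033]
scene rinse_cup 0.87 501 274 [0.487 0.461 0.015]
scene rinse_cup 0.6 419 268 [0.492 0.258 0.016]
scene rinse_cup 0.17 414 350 [0.757 0.245 0.012]
scene platform 0.73 170 215 [ 0.494 -0.38   0.126]
top vat 0.85 382 232 [ 0.601 -0.195  0.131]
top vat 0.66 405 337 [ 0.309 -0.265  0.005]
top knob_grip 0.44 377 272 [ 0.481 -0.171  0.182]
top cover 0.68 221 284 [0.472 0.271 0.051]
top cover_grip 0.73 220 280 [0.484 0.274 0.048]
top brown_jar 0.68 274 185 [0.753 0.11  0.102]
top brown_jar 0.55 417 225 [ 0.615 -0.291  0.151]
top rinse_cup 0.66 158 291 [0.46  0.465 0.007]
top platform 0.9 469 324 [ 0.341 -0.437  0.078]
```

View pics/scene0.png

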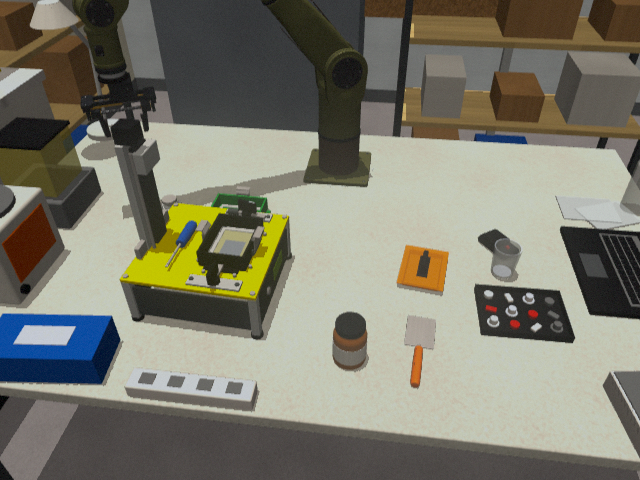

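View pics/top0.png

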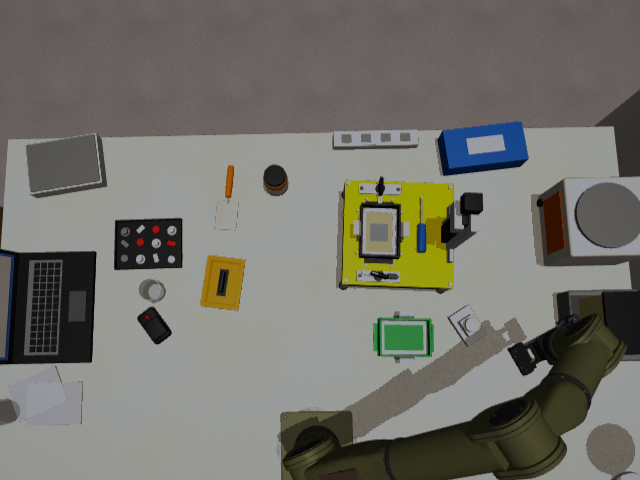

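The scene shows the printer at (235,245) px with its column on world −y. The top view shows the near wing knob at (378,275), the cover with its handle at (222,283), and a green decoy at (404,337). Next I'll measure the yaws and heights.

```bash
cat > b.py <<'E'
from h import *
D=np.load("top0.npy");P=cloud("top",D);X,Y,Z=P[...,0],P[...,1],P[...,2];im=cv2.imread("pics/top0.png").astype(int)
def rect(m,nm):
    q=(P[m][:,:2]*1000).astype(np.float32);print(nm,len(q),"z",np.percentile(P[m][:,2],[5,50,95]).round(3),cv2.minAreaRect(q))
box=lambda a,b,c,d:(X>a)&(X<b)&(Y>c)&(Y<d)
yel=(im[...,2]>150)&(im[...,1]>150)&(im[...,0]<90)
rect(yel&box(.4,.8,-.45,0)&(Z>.1),"deck")
rect(box(.5,.7,-.26,-.12)&(Z>.16)&(Z<.176),"rim")
rect(box(.44,.52,-.25,-.11)&(Z>.155),"knob")
amb=(im[...,2]>150)&(im[...,1]>90)&(im[...,0]<90)
rect(amb&box(.35,.6,.15,.4),"cover")
rect(box(.4,.55,.2,.34)&(Z>.033),"handle")
E
python3 b.py
```

```text
deck 5691 z [0.125 0.131 0.138] ((598.9830322265625, -240.84823608398438), (309.4709167480469, 300.90216064453125), 86.69927978515625)
rim 408 z [0.163 0.17  0.175] ((601.2952880859375, -190.82537841796875), (137.05343627929688, 152.09820556640625), 86.7177505493164)
knob 93 z [0.156 0.176 0.184] ((476.68145751953125, -177.18490600585938), (95.1855697631836, 12.229287147521973), 77.09473419189453)
cover 1350 z [0.011 0.019 0.026] ((482.2582702636719, 272.9940490722656), (114.58842468261719, 152.1673583984375), 81.49632263183594)
handle 101 z [0.036 0.049 0.057] ((475.5778503417969, 276.899658203125), (40.53569793701172, 66.11322021484375), 45.510189056396484)
```

```bash
python3 -m pendant '[{"claw":0.45,"dx":50,"dy":95,"dz":60,"twist":0.14},{"claw":0.45,"dx":75,"dy":140,"dz":80,"twist":0.28},{"claw":0.45,"dx":100,"dy":190,"dz":80,"twist":0.42},{"claw":0.45,"dx":130,"dy":240,"dz":80,"twist":0.56},{"claw":0.45,"dx":150,"dy":290,"dz":80,"twist":0.7},{"claw":0.45,"dx":175,"dy":335,"dz":80,"twist":0.84},{"claw":0.45,"dx":197,"dy":375,"dz":80,"twist":0.94},{"claw":0.45,"dx":197,"dy":375,"dz":80,"twist":0.94}]'; python3 -m pendant '[{"claw":0.45,"dx":0,"dy":0,"dz":0,"twist":0},{"claw":0.45,"dx":0,"dy":0,"dz":0,"twist":0},{"claw":0.45,"dx":0,"dy":0,"dz":0,"twist":0}]'
```

```text
clock: 1.7
tool_pos: [0.4591, -0.216, 0.3176]
eef_rot: [0.763, 0.646, 0.0, 0.0]
contact_force: [0.8, -0.3, -0.7]
opening: 0.45
finger_force: 0.0
clock: 2.0
tool_pos: [0.4577, -0.219, 0.317]
eef_rot: [0.765, 0.644, -0.001, 0.0]
contact_force: [-0.2, -0.7, 0.3]
opening: 0.448
finger_force: 0.0
```

```bash
cat > c.py <<'E'
from h import *
T=pose();p,D=eyes.snapshot("wrist");cv2.imwrite("pics/w1.png",p);np.save("w1.npy",D);np.save("w1T.npy",T)
s=r.get_state();print(s["tool_pos"],R.from_quat(s["eef_rot"]).as_matrix()[:,1],s["q"])
for q in ["knob_grip","vat"]:
    for d in nets.place_of("wrist",q)[:2]:
        u,v=np.array(d["position"])*[640,480];print(q,d["confidence"],u,v,at_z("wrist",u,v,.168,T))
P=cloud("wrist",D,T);X,Y,Z=np.moveaxis(P,-1,0)
m=(np.hypot(X-.476,Y+.184)<.045)&(Z>.168)&(Z<.19)&(D>0)
q=(P[m][:,:2]*1000).astype(np.float32);print(len(q),np.percentile(P[m][:,2],[5,50,95]),cv2.minAreaRect(q),q.mean(0))
w,V=np.linalg.eigh(np.cov(q.T));print(np.arctan2(V[1,1],V[0,1]))
E
python3 c.py
```

```text
[ 0.45760546 -0.21938329  0.31699763] [ 9.85381902e-01 -1.70358397e-01 -7.24475710e-04] [ 0.68133108  0.46573639 -0.4993373   1.79657577  0.26931955  0.94764736
 -0.10319899]
knob_grip 0.77 332.47999999999996 165.216 [ 0.47636428 -0.17925679  0.168     ]
knob_grip 0.48 262.912 367.2 [ 0.38839334 -0.34179917  0.168     ]
vat 0.86 480.576 144.816 [ 0.58656071 -0.18304245  0.168     ]
917 [0.17477809 0.17776264 0.17945747] ((476.8462829589844, -181.2858428955078), (49.81617736816406, 10.055180549621582), 74.31560516357422) [ 476.93634 -180.21016]
1.299456314949993
```

```bash
python3 -m pendant '[{"claw":0.45,"dx":19,"dy":38,"dz":0,"twist":-0.1},{"claw":0.45,"dx":19,"dy":38,"dz":-40,"twist":-0.1},{"claw":0.45,"dx":19,"dy":38,"dz":-80,"twist":-0.1},{"claw":0.45,"dx":19,"dy":38,"dz":-110,"twist":-0.1},{"claw":0.45,"dx":19,"dy":38,"dz":-110,"twist":-0.1},{"claw":0.45,"dx":19,"dy":38,"dz":-110,"twist":-0.1},{"claw":0.45,"dx":19,"dy":38,"dz":-110,"twist":-0.1}]'; python3 -c "
from h import *
T=pose();print(T[:3,3],np.arctan2(T[1,1],T[0,1]))"
```

```text
clock: 2.85
tool_pos: [0.4787, -0.1802, 0.2088]
eef_rot: [0.796, 0.606, 0.001, 0.001]
contact_force: [0.1, -0.3, 0.3]
opening: 0.452
finger_force: 0.0
[ 0.47866673 -0.18021969  0.20882452] -0.2690712750631039
```

```bash
python3 -m pendant '[{"claw":0.45,"dx":-2,"dy":-1,"dz":-25,"twist":0},{"claw":0.45,"dx":-2,"dy":-1,"dz":-45,"twist":0},{"claw":0.45,"dx":-2,"dy":-1,"dz":-57,"twist":0},{"claw":0.45,"dx":-2,"dy":-1,"dz":-57,"twist":0},{"claw":0,"dx":-2,"dy":-1,"dz":-57,"twist":0},{"claw":0,"dx":-2,"dy":-1,"dz":-57,"twist":0},{"claw":0,"dx":-2,"dy":-1,"dz":-57,"twist":0},{"claw":0,"dx":-2,"dy":-1,"dz":-57,"twist":0}]' 50
```

```text
clock: 3.65
tool_pos: [0.4758, -0.1807, 0.1508]
eef_rot: [0.795, 0.606, 0.0, 0.0]
contact_force: [-3.9, 0.4, 3.7]
opening: 0.113
finger_force: 12.7
```

```bash
python3 -m pendant '[{"claw":0,"dx":0,"dy":0,"dz":0,"twist":0},{"claw":0,"dx":0,"dy":0,"dz":0,"twist":-0.1},{"claw":0,"dx":0,"dy":0,"dz":0,"twist":-0.2},{"claw":0,"dx":0,"dy":0,"dz":0,"twist":-0.3},{"claw":0,"dx":0,"dy":0,"dz":0,"twist":-0.4},{"claw":0,"dx":0,"dy":0,"dz":0,"twist":-0.5},{"claw":0,"dx":0,"dy":0,"dz":0,"twist":-0.6},{"claw":0,"dx":0,"dy":0,"dz":0,"twist":-0.7}]' 60; python3 -m pendant '[{"claw":0,"dx":0,"dy":0,"dz":0,"twist":-0.1},{"claw":0,"dx":0,"dy":0,"dz":0,"twist":-0.2},{"claw":0,"dx":0,"dy":0,"dz":0,"twist":-0.3},{"claw":0,"dx":0,"dy":0,"dz":0,"twist":-0.4},{"claw":0,"dx":0,"dy":0,"dz":0,"twist":-0.5},{"claw":0,"dx":0,"dy":0,"dz":0,"twist":-0.6},{"claw":0,"dx":0,"dy":0,"dz":0,"twist":-0.7},{"claw":0,"dx":0,"dy":0,"dz":0,"twist":-0.7}]'; python3 -c "
from h import *
T=pose();print(T[:3,3],np.arctan2(T[1,1],T[0,1]),r.get_state()['moment'])"
```

```text
clock: 4.45
tool_pos: [0.4753, -0.1802, 0.1508]
eef_rot: [0.955, 0.295, -0.0, -0.0]
contact_force: [-2.1, 1.5, 5.2]
opening: 0.106
finger_force: 60.0
clock: 5.25
tool_pos: [0.4751, -0.1798, 0.1507]
eef_rot: [0.999, -0.048, -0.001, -0.0]
contact_force: [-2.5, 1.0, 6.6]
opening: 0.11
finger_force: 60.0
[ 0.4750626  -0.17981378  0.15073637] -1.6662756850368912 [0.26007467 0.49413998 0.77185537]
```

```bash
python3 -m pendant '[{"claw":0.45,"dx":0,"dy":0,"dz":0,"twist":0},{"claw":0.45,"dx":0,"dy":0,"dz":0,"twist":0},{"claw":0.45,"dx":0,"dy":0,"dz":0,"twist":0},{"claw":0.45,"dx":0,"dy":0,"dz":40,"twist":0},{"claw":0.45,"dx":0,"dy":0,"dz":90,"twist":0},{"claw":0.45,"dx":25,"dy":0,"dz":140,"twist":0},{"claw":0.45,"dx":50,"dy":0,"dz":190,"twist":0},{"claw":0.45,"dx":50,"dy":0,"dz":190,"twist":0}]'; python3 -m pendant '[{"claw":0.45,"dx":0,"dy":0,"dz":0,"twist":0},{"claw":0.45,"dx":0,"dy":0,"dz":0,"twist":0},{"claw":0.45,"dx":0,"dy":0,"dz":0,"twist":0}]'
cat > d.py <<'E'
from h import *
T=pose();p,D=eyes.snapshot("wrist");cv2.imwrite("pics/w2.png",p);np.save("w2.npy",D);np.save("w2T.npy",T)
print(T[:3,3],np.arctan2(T[1,1],T[0,1]))
P=cloud("wrist",D,T);X,Y,Z=np.moveaxis(P,-1,0)
def rect(m,nm):
    q=(P[m][:,:2]*1000).astype(np.float32);print(nm,len(q),np.percentile(P[m][:,2],[5,50,95]).round(4),cv2.minAreaRect(q),q.min(0),q.max(0))
rect((np.hypot(X-.476,Y+.181)<.045)&(Z>.168)&(Z<.19)&(D>0),"knob")
rect((abs(X-.601)<.1)&(abs(Y+.19)<.08)&(Z>.165)&(Z<.174)&(X>.51)&(abs(Y+.19)<.06)&(D>0),"rim")
rect((abs(X-.601)<.05)&(abs(Y+.19)<.09)&(Z>.182)&(Z<.195)&(D>0),"clips")
E
python3 d.py
```

```text
clock: 6.05
tool_pos: [0.5301, -0.181, 0.3455]
eef_rot: [0.999, -0.048, 0.006, 0.001]
contact_force: [0.5, 0.2, -0.0]
opening: 0.445
finger_force: 0.0
clock: 6.35
tool_pos: [0.5239, -0.1804, 0.3385]
eef_rot: [0.999, -0.049, -0.002, -0.0]
contact_force: [-0.1, 0.3, 0.2]
opening: 0.455
finger_force: 0.0
[ 0.52388864 -0.18041112  0.33850583] -1.668471182947716
knob 641 [0.1743 0.1777 0.1792] ((477.42364501953125, -180.92681884765625), (9.946646690368652, 49.58097839355469), 86.76758575439453) [ 452.5944  -186.86516] [ 502.18173 -175.1012 ]
rim 5946 [0.167  0.1704 0.1717] ((601.7119140625, -188.07945251464844), (110.17311096191406, 150.80715942382812), 86.66616821289062) [ 523.8017 -247.3705] [ 679.46594 -130.21475]
clips 3060 [0.1832 0.1869 0.1882] ((601.5266723632812, -188.07672119140625), (152.6792449951172, 39.96497344970703), 86.70000457763672) [ 577.4555  -264.70868] [ 625.77155 -111.255  ]
```

View pics/w2.png

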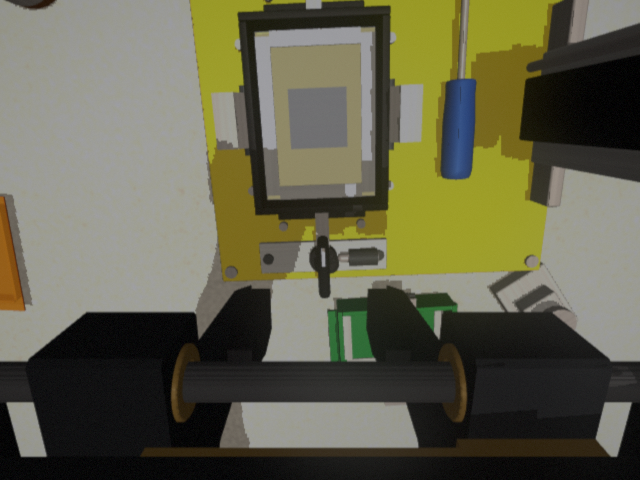

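The knob wing now lies along the printer's x, with its claw at (322,222) over the vat foot, so it is locked. The vat centre is (0.6016,−0.1881) and its yaw is −0.058. Next, the cover.

```bash
python3 -m pendant '[{"claw":0.5,"dx":-5,"dy":48,"dz":0,"twist":-0.05},{"claw":0.5,"dx":-10,"dy":96,"dz":0,"twist":-0.05},{"claw":0.5,"dx":-15,"dy":144,"dz":0,"twist":-0.05},{"claw":0.5,"dx":-20,"dy":192,"dz":0,"twist":-0.05},{"claw":0.5,"dx":-25,"dy":240,"dz":0,"twist":-0.05},{"claw":0.5,"dx":-30,"dy":288,"dz":-10,"twist":-0.05},{"claw":0.5,"dx":-35,"dy":334,"dz":-20,"twist":-0.05},{"claw":0.5,"dx":-40,"dy":380,"dz":-30,"twist":-0.05}]'; python3 -m pendant '[{"claw":0.5,"dx":0,"dy":40,"dz":-20,"twist":0},{"claw":0.5,"dx":0,"dy":73,"dz":-50,"twist":0},{"claw":0.5,"dx":0,"dy":73,"dz":-50,"twist":0},{"claw":0.5,"dx":0,"dy":73,"dz":-50,"twist":0},{"claw":0.5,"dx":0,"dy":73,"dz":-50,"twist":0}]'
cat > e.py <<'E'
from h import *
T=pose();p,D=eyes.snapshot("wrist");cv2.imwrite("pics/w3.png",p);np.save("w3.npy",D)
print(T[:3,3],np.arctan2(T[1,1],T[0,1]))
P=cloud("wrist",D,T);X,Y,Z=np.moveaxis(P,-1,0)
def rect(m,nm):
    q=(P[m][:,:2]*1000).astype(np.float32);print(nm,len(q),np.percentile(P[m][:,2],[5,50,95]).round(4),cv2.minAreaRect(q),q.min(0),q.max(0))
n=(np.hypot(X-.482,Y-.273)<.11)&(D>0)
rect(n&(Z>.042)&(Z<.06),"handle")
rect(n&(Z>.013)&(Z<.021),"plate")
for d in nets.place_of("wrist","cover_grip")[:2]:
    u,v=np.array(d["position"])*[640,480];print(d["confidence"],u,v,at_z("wrist",u,v,.04,T))
E
python3 e.py
```

```text
clock: 7.2
tool_pos: [0.4843, 0.2007, 0.309]
eef_rot: [0.997, -0.074, -0.001, 0.001]
contact_force: [0.9, -0.4, 0.3]
opening: 0.497
finger_force: 0.0
clock: 7.7
tool_pos: [0.4861, 0.2704, 0.2605]
eef_rot: [0.997, -0.075, 0.0, 0.001]
contact_force: [0.6, -0.3, 0.8]
opening: 0.503
finger_force: 0.0
[0.48607786 0.27041126 0.26047772] -1.7205525423476071
handle 746 [0.0474 0.0491 0.0504] ((481.96270751953125, 269.133544921875), (11.077489852905273, 60.38883590698242), 81.77303314208984) [451.8381  259.49725] [511.76276 278.18604]
plate 15887 [0.0162 0.0175 0.0193] ((481.7223205566406, 268.6940612792969), (114.20011138916016, 154.10235595703125), 81.66654205322266) [398.8291  201.63431] [566.0796  335.89597]
0.67 319.104 208.416 [0.4826972  0.26902529 0.04      ]
```

```bash
python3 -m pendant '[{"claw":0.5,"dx":-4,"dy":-1.5,"dz":-45,"twist":0.005},{"claw":0.5,"dx":-4,"dy":-1.5,"dz":-90,"twist":0.005},{"claw":0.5,"dx":-4,"dy":-1.5,"dz":-135,"twist":0.005},{"claw":0.5,"dx":-4,"dy":-1.5,"dz":-175,"twist":0.005},{"claw":0.5,"dx":-4,"dy":-1.5,"dz":-200,"twist":0.005},{"claw":0.5,"dx":-4,"dy":-1.5,"dz":-200,"twist":0.005},{"claw":0.5,"dx":-4,"dy":-1.5,"dz":-200,"twist":0.005}]'
```

```text
clock: 8.5
tool_pos: [0.4824, 0.2704, 0.0612]
eef_rot: [0.997, -0.072, 0.001, -0.0]
contact_force: [0.2, -0.2, 0.0]
opening: 0.503
finger_force: 0.0
```

```bash
python3 -m pendant '[{"claw":0.5,"dx":-0.5,"dy":-1.5,"dz":-25,"twist":0},{"claw":0.5,"dx":-0.5,"dy":-1.5,"dz":-38,"twist":0},{"claw":0.5,"dx":-0.5,"dy":-1.5,"dz":-38,"twist":0},{"claw":0,"dx":-0.5,"dy":-1.5,"dz":-38,"twist":0},{"claw":0,"dx":-0.5,"dy":-1.5,"dz":-38,"twist":0},{"claw":0,"dx":-0.5,"dy":-1.5,"dz":-38,"twist":0},{"claw":0,"dx":-0.5,"dy":-1.5,"dz":-38,"twist":0},{"claw":0,"dx":-0.5,"dy":-1.5,"dz":-38,"twist":0}]' 60;  python3 -m pendant '[{"claw":0,"dx":0,"dy":0,"dz":0,"twist":0},{"claw":0,"dx":0,"dy":0,"dz":20,"twist":0},{"claw":0,"dx":0,"dy":0,"dz":60,"twist":0},{"claw":0,"dx":0,"dy":0,"dz":100,"twist":0},{"claw":0,"dx":0,"dy":0,"dz":150,"twist":0},{"claw":0,"dx":0,"dy":0,"dz":200,"twist":0},{"claw":0,"dx":0,"dy":0,"dz":240,"twist":0},{"claw":0,"dx":0,"dy":0,"dz":240,"twist":0}]'; python3 -m pendant '[{"claw":0,"dx":0,"dy":0,"dz":0,"twist":0},{"claw":0,"dx":0,"dy":0,"dz":0,"twist":0},{"claw":0,"dx":0,"dy":0,"dz":0,"twist":0}]'
cat > f.py <<'E'
from h import *
T=pose();p,D=eyes.snapshot("wrist");cv2.imwrite("pics/w4.png",p);np.save("w4.npy",D)
yaw=np.arctan2(T[1,1],T[0,1]);print(T[:3,3],yaw)
P=(cloud("wrist",D,T)-T[:3,3]);X,Y,Z=np.moveaxis(P,-1,0)
im=p.astype(int);amb=(im[...,2]>110)&(im[...,1]>60)&(im[...,0]<90)
m=amb&(D>0)&(abs(Z)<.03)&(np.hypot(X,Y)<.12)
A=P[m];print(len(A),np.percentile(A[:,2],[5,50,95]));c=np.linalg.lstsq(np.c_[A[:,:2],np.ones(len(A))],A[:,2],rcond=None)[0];print("tilt",c)
print(cv2.minAreaRect((A[:,:2]*1000).astype(np.float32)))
E
python3 f.py
```

```text
clock: 9.3
tool_pos: [0.4813, 0.2696, 0.0227]
eef_rot: [0.997, -0.071, 0.0, -0.0]
contact_force: [0.3, 0.2, 3.3]
opening: 0.133
finger_force: 60.0
clock: 10.1
tool_pos: [0.4838, 0.2709, 0.2674]
eef_rot: [0.997, -0.071, 0.004, -0.003]
contact_force: [1.2, -0.8, -1.9]
opening: 0.127
finger_force: 60.0
clock: 10.4
tool_pos: [0.4799, 0.2688, 0.2602]
eef_rot: [0.997, -0.071, -0.002, 0.001]
contact_force: [0.1, -0.5, -2.3]
opening: 0.13
finger_force: 60.0
[0.47986802 0.26877531 0.26022426] -1.712845396746333
52048 [-0.00652017 -0.0054631  -0.00442927]
tilt [-0.00309097 -0.00434533 -0.00537785]
((0.2705230712890625, -1.0357742309570312), (114.27332305908203, 153.77581787109375), 81.89054870605469)
```

```bash
python3 -m pendant '[{"claw":0,"dx":10,"dy":-40,"dz":10,"twist":0.08},{"claw":0,"dx":22,"dy":-85,"dz":10,"twist":0.08},{"claw":0,"dx":34,"dy":-130,"dz":10,"twist":0.08},{"claw":0,"dx":46,"dy":-175,"dz":10,"twist":0.08},{"claw":0,"dx":58,"dy":-220,"dz":10,"twist":0.08},{"claw":0,"dx":70,"dy":-265,"dz":10,"twist":0.08},{"claw":0,"dx":82,"dy":-310,"dz":10,"twist":0.08},{"claw":0,"dx":94,"dy":-355,"dz":10,"twist":0.08}]'; python3 -m pendant '[{"claw":0,"dx":12,"dy":-45,"dz":0,"twist":0},{"claw":0,"dx":22,"dy":-80,"dz":0,"twist":0},{"claw":0,"dx":27,"dy":-100,"dz":0,"twist":0},{"claw":0,"dx":27,"dy":-100,"dz":0,"twist":0},{"claw":0,"dx":27,"dy":-100,"dz":0,"twist":0},{"claw":0,"dx":27,"dy":-100,"dz":0,"twist":0}]'; python3 f.py
```

```text
clock: 11.25
tool_pos: [0.5747, -0.0874, 0.271]
eef_rot: [1.0, -0.031, -0.001, -0.0]
contact_force: [-0.5, 0.9, -2.2]
opening: 0.134
finger_force: 60.0
clock: 11.85
tool_pos: [0.6018, -0.1833, 0.2715]
eef_rot: [1.0, -0.03, -0.001, -0.001]
contact_force: [0.2, 0.7, -1.5]
opening: 0.13
finger_force: 60.0
[ 0.60179157 -0.18326702  0.27152707] -1.6304773123258134
52049 [-0.00646566 -0.00544934 -0.00445104]
tilt [-0.00075803  0.00014835 -0.00542384]
((0.30974578857421875, -0.9200515747070312), (114.32156372070312, 153.82977294921875), 86.6302490234375)
```

```bash
python3 -m pendant '[{"claw":0,"dx":-0.5,"dy":-4,"dz":-20,"twist":0},{"claw":0,"dx":-0.5,"dy":-4,"dz":-45,"twist":0},{"claw":0,"dx":-0.5,"dy":-4,"dz":-66,"twist":0},{"claw":0,"dx":-0.5,"dy":-4,"dz":-66,"twist":0},{"claw":0,"dx":-0.5,"dy":-4,"dz":-66,"twist":0},{"claw":0,"dx":-0.5,"dy":-4,"dz":-66,"twist":0}]'; python3 f.py
```

```text
clock: 12.5
tool_pos: [0.6026, -0.1892, 0.2077]
eef_rot: [1.0, -0.031, 0.001, 0.0]
contact_force: [0.6, -0.8, -1.0]
opening: 0.128
finger_force: 60.0
[ 0.60257353 -0.18924936  0.207688  ] -1.6321985211114327
52210 [-0.006341   -0.00530696 -0.00425567]
tilt [ 0.00402548 -0.00044159 -0.00547798]
((-0.10570526123046875, -6.642692565917969), (137.14920043945312, 154.04226684570312), 86.56298065185547)
```

View pics/w4.png

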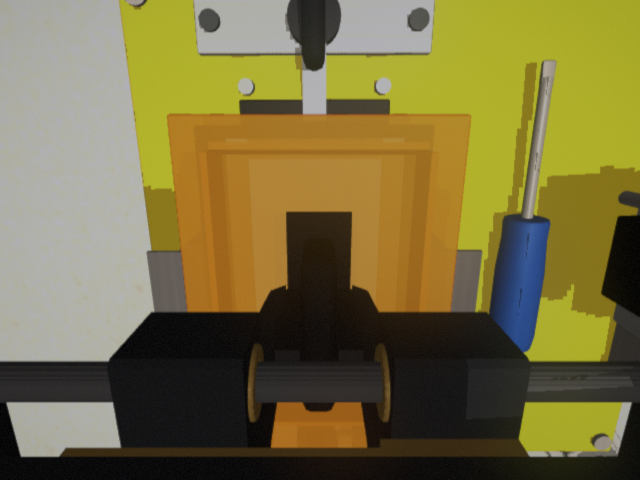

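```bash
python3 -m pendant '[{"claw":0,"dx":-1.3,"dy":2,"dz":-6,"twist":0},{"claw":0,"dx":-1.3,"dy":2,"dz":-12,"twist":0},{"claw":0,"dx":-1.3,"dy":2,"dz":-16,"twist":0},{"claw":0,"dx":-1.3,"dy":2,"dz":-18,"twist":0},{"claw":0,"dx":-1.3,"dy":2,"dz":-18,"twist":0},{"claw":0,"dx":-1.3,"dy":2,"dz":-18,"twist":0}]'; python3 -m pendant '[{"claw":0,"dx":0,"dy":0,"dz":-1,"twist":0},{"claw":0,"dx":0,"dy":0,"dz":-2,"twist":0},{"claw":0,"dx":0,"dy":0,"dz":-3,"twist":0},{"claw":0,"dx":0,"dy":0,"dz":-3,"twist":0}]'
```

```text
clock: 13.15
tool_pos: [0.6003, -0.1875, 0.1885]
eef_rot: [1.0, -0.031, 0.0, -0.0]
contact_force: [-1.7, -0.3, 2.3]
opening: 0.126
finger_force: 60.0
clock: 13.55
tool_pos: [0.6012, -0.1879, 0.187]
eef_rot: [1.0, -0.031, 0.001, 0.0]
contact_force: [-2.6, 1.9, 10.3]
opening: 0.129
finger_force: 60.0
```

```bash
python3 -m pendant '[{"claw":0,"dx":0,"dy":0,"dz":-1,"twist":0},{"claw":0,"dx":0,"dy":0,"dz":-2,"twist":0},{"claw":0,"dx":0,"dy":0,"dz":-2,"twist":0}]'; python3 -m pendant '[{"claw":0,"dx":0,"dy":0,"dz":-1,"twist":0},{"claw":0,"dx":0,"dy":0,"dz":-2,"twist":0},{"claw":0,"dx":0,"dy":0,"dz":-2,"twist":0}]'
```

```text
clock: 13.85
tool_pos: [0.6018, -0.1881, 0.186]
eef_rot: [1.0, -0.031, 0.002, 0.001]
contact_force: [-3.1, 1.8, 14.9]
opening: 0.129
finger_force: 60.0
clock: 14.15
tool_pos: [0.6025, -0.1878, 0.1843]
eef_rot: [1.0, -0.031, 0.003, 0.001]
contact_force: [-1.9, 3.3, 15.2]
opening: 0.132
finger_force: 60.6
```

```bash
python3 -m pendant '[{"claw":0,"dx":0,"dy":0,"dz":-1,"twist":0},{"claw":0,"dx":0,"dy":0,"dz":-2,"twist":0},{"claw":0,"dx":0,"dy":0,"dz":-2,"twist":0}]'; python3 -m pendant '[{"claw":0,"dx":0,"dy":0,"dz":-1,"twist":0},{"claw":0,"dx":0,"dy":0,"dz":-2,"twist":0},{"claw":0,"dx":0,"dy":0,"dz":-2,"twist":0}]'
```

```text
clock: 14.45
tool_pos: [0.6029, -0.1861, 0.1824]
eef_rot: [1.0, -0.03, 0.003, -0.0]
contact_force: [2.2, 3.5, -2.2]
opening: 0.132
finger_force: 59.9
clock: 14.75
tool_pos: [0.6014, -0.1865, 0.1787]
eef_rot: [1.0, -0.031, 0.001, -0.001]
contact_force: [-0.8, 3.4, 12.0]
opening: 0.128
finger_force: 60.0
```

```bash
python3 -m pendant '[{"claw":0,"dx":0,"dy":0,"dz":-1,"twist":0},{"claw":0,"dx":0,"dy":0,"dz":-2,"twist":0},{"claw":0,"dx":0,"dy":0,"dz":-2,"twist":0},{"claw":0,"dx":0,"dy":0,"dz":-2,"twist":0},{"claw":0,"dx":0,"dy":0,"dz":-2,"twist":0}]'; sed -i 's/w4/w5/g' f.py; cat >> f.py <<'E'
W=P+T[:3,3];X,Y,Z=np.moveaxis(W,-1,0)
k=(D>0)&(np.hypot(X-.477,Y+.181)<.045)&(Z>.168)&(Z<.19)
print("knob",k.sum(),cv2.minAreaRect((W[k][:,:2]*1000).astype(np.float32)) if k.sum() else 0)
p,_=eyes.snapshot("scene");cv2.imwrite("pics/s5.png",cv2.resize(p[170:320,120:320],None,fx=4,fy=4))
E
python3 f.py
```

```text
clock: 15.25
tool_pos: [0.6014, -0.1866, 0.1786]
eef_rot: [1.0, -0.031, 0.002, -0.001]
contact_force: [-5.3, 4.1, 23.8]
opening: 0.131
finger_force: 60.0
[ 0.60142441 -0.18657504  0.17864757] -1.6329148407349563
51672 [-0.00620037 -0.00517482 -0.00414764]
tilt [ 0.00073987 -0.00162023 -0.00519433]
((-0.09934234619140625, -9.360801696777344), (139.34573364257812, 153.65750122070312), 86.47810363769531)
knob 0 0
```

View pics/w5.png

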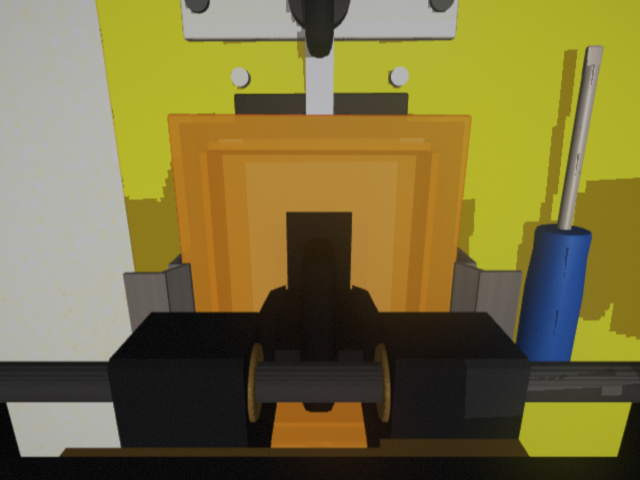

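View pics/s5.png

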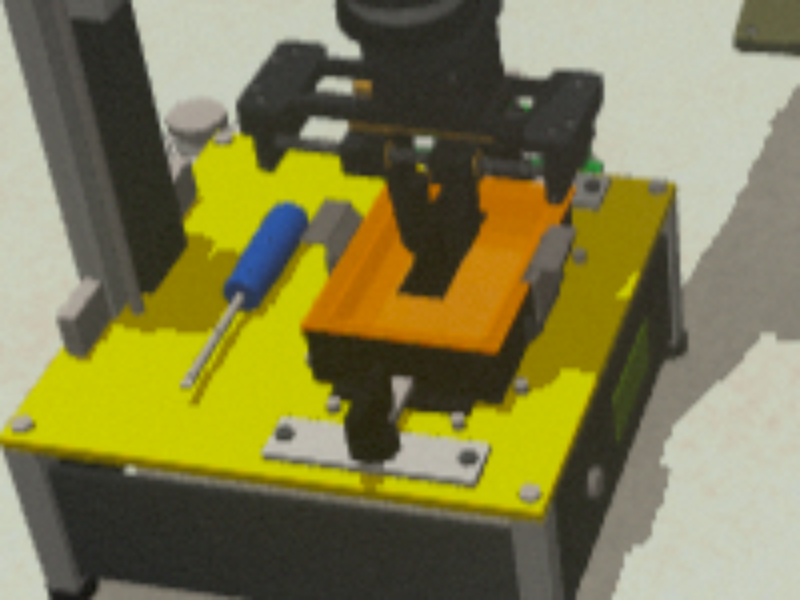

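Both clips overlap the cover's edges, at (185,285) and (460,285) in the wrist view. The plate is level on the rim at the expected height, and the wrist force is a steady 24 N. I'm handing the job in.

```bash
python3 -c "
from plant import r
print(r.finish_job())"
```

```text
the job is handed in; nothing more can be done
None
```

The vat knob is turned to its locked position, the cover is home with both clips over its edge, and the job was handed in at about 15 s with the hand still pressing at about 24 N; no verdict came back.

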